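# Load the annealing carriage with marked glass bars

## Robot

A 6-joint arm with a two-finger parallel gripper is mounted at the origin on the work surface. World frame = base frame: x ahead of the robot, y to its left, z up, the work surface at z = 0. Lengths are in m, angles in rad, forces in N, time in s.
With the tool pointing down it reaches from about 0.275 to 0.725 m from the base axis. Payload 5.6 kg.
Tool frame: the origin (TCP) lies midway between the tips of the shut fingers; the grasp point (between the pads) lies 19 mm behind it (r.pinch_z is the z of the grasp point in the tool frame, in m); z points along the fingers, y is the line along which they close (so a half turn about z gives the same grasp; the last joint's range is limited). The gripper opens to 85 mm and grips with 20 to 120 N. Pads are 22 mm wide; open, the fingers measure 114 mm over their backs; the gripper's body (76 mm by 85 mm) begins 54 mm behind the grasp point. The pads swing forward as they close: fully open they stand 13 mm farther back than shut.
Start: joints at [0.285, 0.255, 0.108, 0, -1.424, -0.285], TCP at [0.55, 0, 0.231] pointing down, gripper open.
Joint ranges: [-2.95, 2.95], [-1.21, 1.97], [-1.09, 1.5], [-2.87, 1.71], [-2.94, -0.07], [-3.05, 3.05]. Speed limits (rad/s): [2.57, 2.57, 3.14, 3.14, 3.14, 3.14].

## Interface

Orientations are given as a rotation vector (axis times angle).
In Python, from cell import r, eyes gives the robot as it stands.
- The arm moves only by the tool step_arm, never from a script. Its argument "deltas" is a list that holds one entry, the list of rows, each a list of 7 numbers: the shift along the world's x, y, z in units of 30 mm (1.0 is 30 mm), then the turn, a rotation vector about the world's x, y, z in units of 6 degrees (1.0 is 6 degrees), then the gripper's target within -1 to 1 (fully open at 1, half-way at 0, shut at -1). In form: [[[x, y, z, wx, wy, wz, jaw], ...]]. A call has 1 to 5 rows; each row shifts and turns the commanded pose from where the row before left it; what a row does not reach is not made up. A row lasts 1/10 s, in which the tool goes at most 50 mm and 8.59 degrees, less where a joint would pass 70% of its speed; a pose out of reach is approached as far as the arm can. A call is refused whole if a number of a shift passes 1 or a number of a turn 1, either way. A call with a gripper value outside its range is refused whole. The fingers move at their own pace and stop on an object; "newtons" is the grip in N (left out, the last holds). Time passes only in rows, so rows that do not move let the fingers close. It gives the time, the measured TCP pose, the force, the opening and the grip force at its end, in the units of the state.
- r.state(): the state, without advancing time (a new reading comes with each control period).
- eyes.capture(name): name is "scene" or "side" or "wrist"; returns a dict with "pixels" (480x640x3 uint8, blue, green, red), "z_map" (480x640 float32, m along the optical axis (not along the pixel's ray), 0 where there is no reading), "fx", "fy", "cx", "cy" (pixels), "extrinsics" (4x4, takes a point from world to camera coordinates); the wrist camera has in their place "hand_eye" (4x4, takes a point from camera to tool coordinates, whose origin is the TCP and whose axes are the flange's). Camera axes: x right, y down, z forward; pixel columns grow to the right and rows downward; lengths in m; the calibration is good to about 2 mm. A picture is of the moment at which its call begins: read the wrist's pose just before it.
- r.job_done(): hands the job in; it is judged then, once.
The state is a dict: "t": time; "joint_positions": joint angles; "joint_vel": joint speeds; "joint_torque": joint torques, N m; "eef_pos": TCP position; "tool_rot": TCP orientation; "contact_force": force on the tool from outside, world axes, zero at the start; "wrist_torque": the same for the moment, N m; "grip_width": finger opening in m; "gripper_force": force on a finger pad.
Only numpy, scipy, OpenCV 4.12 (cv2) and the standard library are available. Lean on these libraries where they do the work, as an engineer would, in place of code of your own. Each camera call takes 0.05 s, during which the arm holds its last target. There are 200 camera calls.

## Task

Get the annealing carriage ready: first put its forward-off-reverse switch to the centre off position, then push the carriage's headed lock pin all the way home through fork and lug. Only then lay every hexagonal glass bar on the carriage bed, one to a bay, lying flat between the ribs and along them, wholly on the bed, with the frosted flat facing up. Leave the switch off and the pin home, and do not knock over the two finished glasses.

Things in the scene. Friction and masses are not known exactly. Their poses are not given: they have to be found in the camera images.
- switch (a joint): Angle (rad) of the switch lever: 0 is upright = off, the ends +0.5 and -0.5 are forward and reverse; it starts at the positive end. It clicks: within about 0.2 of upright it is drawn to upright, beyond about 0.3 to that end. Moving it takes up to 4 N at the knob. Positive angle leans the lever towards +y of switch_pivot.
- switch_knob (a point): Centre of the black ball (26 mm across) on top of the switch lever, 85 mm from the pivot; the lever is a 10 mm steel rod.
- switch_pivot (a point): The lever's pivot, in the middle of the top of the fixed grey switch box (75 x 95 mm, 55 mm high). The lever swings along this frame's y axis (about its x axis); z is up. In the off position the knob is 85 mm straight above this point. The box may stand turned any way.
- lock_pin (a joint): How far (m) the lock pin has been pushed down: it starts at 0 to 0.010 and is fully home at 0.040, its head resting on the fork. It slides straight down with 4 N of friction and stays where it is left.
- pin_head (a point): Middle of the top of the lock pin's round head (28 mm across, 10 mm thick, upright 12 mm shank), in the fork at the left (+y) end of the carriage. 110 mm above the table with the pin fully up, 70 mm when home.
- bed_mid (a point): Middle of the top of the carriage's steel bed, 30 mm above the table. The bed is fixed, 110 mm along this frame's x and 236 mm along y; z is up. Four ribs, 8 mm thick and 10 high, run along x at y = -114, -38, 38 and 114 mm: three bays 68 mm wide, open at both ends. Fork and lug stop stand off its +y end, 115 to 200 mm from the middle, up to 60 mm high.
- bay0 (a point): Middle of the floor of the right-hand (-y) bay of the carriage bed, 30 mm above the table; axes as bed_mid. A bar lies here with its length along x.
- bay1 (a point): Middle of the floor of the middle bay of the carriage bed, 30 mm above the table; axes as bed_mid. A bar lies here with its length along x.
- bay2 (a point): Middle of the floor of the left-hand (+y) bay of the carriage bed, 30 mm above the table; axes as bed_mid. A bar lies here with its length along x.
- bar0_mid (a point): One of two or three like hexagonal cast-glass bars (the others of the four are absent), grey-green, 46 mm across flats, 60 mm long, 270 g. Point: its centre, 23 mm above what it lies on; x runs along the bar, z is the outward normal of the one frosted flat (white with a dark line along it). It starts lying on a flat, the frosted one turned 60, 120 or 180 degrees from up.
- bar1_mid (a point): One of two or three like hexagonal cast-glass bars (the others of the four are absent), grey-green, 46 mm across flats, 60 mm long, 270 g. Point: its centre, 23 mm above what it lies on; x runs along the bar, z is the outward normal of the one frosted flat (white with a dark line along it). It starts lying on a flat, the frosted one turned 60, 120 or 180 degrees from up.
- bar2_mid (a point): One of two or three like hexagonal cast-glass bars (the others of the four are absent), grey-green, 46 mm across flats, 60 mm long, 270 g. Point: its centre, 23 mm above what it lies on; x runs along the bar, z is the outward normal of the one frosted flat (white with a dark line along it). It starts lying on a flat, the frosted one turned 60, 120 or 180 degrees from up.
- bar3_mid (a point): One of two or three like hexagonal cast-glass bars (the others of the four are absent), grey-green, 46 mm across flats, 60 mm long, 270 g. Point: its centre, 23 mm above what it lies on; x runs along the bar, z is the outward normal of the one frosted flat (white with a dark line along it). It starts lying on a flat, the frosted one turned 60, 120 or 180 degrees from up.
- tumbler: Finished green-glass tumbler, loose, standing on the table, 72 mm across and 85 mm high; origin under its foot, z up. Must not be knocked over.
- vase: Finished amber-glass vase, loose, standing on the table, 60 mm across and 110 mm high; origin under its foot, z up. Must not be knocked over.
There are look-alikes about, which are no part of the job. What is shaped like the part that bears switch but green is not meant.

How it is judged:
On the way, in this order (a step that is already met when the one before it is completed fails the run):
1. the switch stands in its centre off position (value of joint switch between -0.12 and 0.12 rad), for 0.3 s.
2. with the switch off, the lock pin is pushed fully home (all of step 1 and value of joint lock_pin above 0.036 m), for 0.2 s.
3. every bar present lies in a bay, frosted flat up (x of bar0_mid in the frame of bed_mid between -0.026 and 0.026 m and z of bar0_mid in the frame of bed_mid between 0.018 and 0.028 m and angle between each of bar0_mid, bar1_mid, bar2_mid, bar3_mid's own z axis and vertical below 0.12 rad and angle between the x axis of each of bar0_mid, bar1_mid, bar2_mid, bar3_mid and the x axis of bed_mid, either way round below 0.25 rad and linear speed of each of bar0, bar1, bar2, bar3 below 0.02 m/s and (y of bar0_mid in the frame of bay0 between -0.022 and 0.022 m or y of bar0_mid in the frame of bay1 between -0.022 and 0.022 m or y of bar0_mid in the frame of bay2 between -0.022 and 0.022 m) and x of bar1_mid in the frame of bed_mid between -0.026 and 0.026 m and z of bar1_mid in the frame of bed_mid between 0.018 and 0.028 m and (y of bar1_mid in the frame of bay0 between -0.022 and 0.022 m or y of bar1_mid in the frame of bay1 between -0.022 and 0.022 m or y of bar1_mid in the frame of bay2 between -0.022 and 0.022 m) and x of bar2_mid in the frame of bed_mid between -0.026 and 0.026 m and z of bar2_mid in the frame of bed_mid between 0.018 and 0.028 m and (y of bar2_mid in the frame of bay0 between -0.022 and 0.022 m or y of bar2_mid in the frame of bay1 between -0.022 and 0.022 m or y of bar2_mid in the frame of bay2 between -0.022 and 0.022 m) and x of bar3_mid in the frame of bed_mid between -0.026 and 0.026 m and z of bar3_mid in the frame of bed_mid between 0.018 and 0.028 m and (y of bar3_mid in the frame of bay0 between -0.022 and 0.022 m or y of bar3_mid in the frame of bay1 between -0.022 and 0.022 m or y of bar3_mid in the frame of bay2 between -0.022 and 0.022 m)), for 0.2 s.
At the end, for the whole second after the job is handed in: Switch within 0.12 rad of upright; lock pin within 4 mm of home; every bar present at rest on the bed in a bay (centre within 26 mm of the middle lengthwise and 22 mm crosswise), along the ribs within 0.25 rad, frosted flat up within 0.12 rad (all of step 2 and all of step 3); the robot touches nothing.
It fails at once if a bar laid on the bed before the lock pin is home (value of joint lock_pin below 0.036 m and ((x of bar0_mid in the frame of bed_mid between -0.05 and 0.05 m and y of bar0_mid in the frame of bed_mid between -0.11 and 0.11 m and z of bar0_mid in the frame of bed_mid between 0.01 and 0.034 m) or (x of bar1_mid in the frame of bed_mid between -0.05 and 0.05 m and y of bar1_mid in the frame of bed_mid between -0.11 and 0.11 m and z of bar1_mid in the frame of bed_mid between 0.01 and 0.034 m) or (x of bar2_mid in the frame of bed_mid between -0.05 and 0.05 m and y of bar2_mid in the frame of bed_mid between -0.11 and 0.11 m and z of bar2_mid in the frame of bed_mid between 0.01 and 0.034 m) or (x of bar3_mid in the frame of bed_mid between -0.05 and 0.05 m and y of bar3_mid in the frame of bed_mid between -0.11 and 0.11 m and z of bar3_mid in the frame of bed_mid between 0.01 and 0.034 m))).
It fails at once if a finished glass is knocked over (angle between any of tumbler, vase's own z axis and vertical above 0.7 rad).
Of bar0, bar1, bar2, bar3 only 2 to 3 are there at a start; the rules pass over those that are not, and their reading is None.
At some moment in a run one of bar0, bar1, bar2, bar3 may be knocked a few centimetres aside while the robot is not near it.
Once in a run the grip may slacken for a moment while it holds something.
It also fails if it takes over 210 s, if anything falls off the work surface, if the arm or the gripper's body presses on something with over 40 N, if the wrist force passes 120 N, or if a joint passes its speed limit or range.

## Working session

There is one attempt and no reset: what is moved stays moved. The work goes in short steps, Python scripts to look and compute and a tool call to move; the robot and the scene stay as the last step left them, time stands still between calls to the robot, and variables do not carry over. Pictures are saved under pics/ and viewed, at most 16 in all, crops included, and the job is handed in when it is done.

Besides the shell and the picture viewer there is one more tool, called after "Call:" as name(argument=value, ...) on one line, values as JSON. step_arm: Moves the arm, as the interface text tells. Its arguments: {"type":"object","properties":{"deltas":{"type":"array","items":{"type":"array","items":{"type":"array","items":{"type":"number"}}}},"newtons":{"type":"number"}},"required":["deltas"]}

```bash
ls; mkdir -p pics
cat > h.py <<'E'
import numpy as np, cv2
from cell import r, eyes
from scipy.spatial.transform import Rotation as R
def cap(n):
    s=r.state(); c=eyes.capture(n)
    if n=='wrist':
        T=np.eye(4);T[:3,:3]=R.from_rotvec(s['tool_rot']).as_matrix();T[:3,3]=s['eef_pos']
        c['cw']=T@c['hand_eye']
    else: c['cw']=np.linalg.inv(c['extrinsics'])
    return c
def cloud(c):
    v,u=np.mgrid[:480,:640]; z=c['z_map']
    p=np.stack([(u-c['cx'])/c['fx']*z,(v-c['cy'])/c['fy']*z,z],-1)
    P=p@c['cw'][:3,:3].T+c['cw'][:3,3]; P[z==0]=np.nan
    return P
def ray(c,u,v,h):
    d=c['cw'][:3,:3]@np.array([(u-c['cx'])/c['fx'],(v-c['cy'])/c['fy'],1]); o=c['cw'][:3,3]
    return o+d*(h-o[2])/d[2]
E
python3 - <<'E'
from h import *
a=cap('scene');b=cap('side')
np.savez('s.npz',**{k:a[k] for k in a});np.savez('d.npz',**{k:b[k] for k in b})
cv2.imwrite('pics/a.png',a['pixels']);cv2.imwrite('pics/b.png',b['pixels'])
print(a['cw'][:3],b['cw'][:3],r.state(),r.pinch_z)
E
```

```text
pics
[[ 0.77268904  0.49059487 -0.40282542  0.99782303]
 [ 0.63475302 -0.60348675  0.48258921 -0.80482614]
 [-0.00634401 -0.62858605 -0.77771417  1.08922306]] [[ 0.99311919 -0.08528103  0.08025839  0.40513851]
 [-0.11707965 -0.70798383  0.69645621 -1.09514768]
 [-0.00257286 -0.70106065 -0.71309701  1.02108681]] {'t': 0.1, 'joint_positions': array([ 2.84597015e-01,  2.55683282e-01,  1.07147155e-01, -3.93153062e-04,
       -1.42388635e+00, -2.84569152e-01]), 'joint_vel': array([-0.0003075 , -0.00273531,  0.0039287 ,  0.00171504,  0.00039809,
       -0.00062444]), 'joint_torque': array([-2.13976258e-03, -3.87604666e+01,  2.38473254e+01,  5.37796766e+00,
       -3.79605262e-03, -3.77010252e-06]), 'eef_pos': array([5.49570940e-01, 4.61109135e-05, 2.30498280e-01]), 'tool_rot': array([ 2.22053118e+00, -2.22059781e+00, -1.76157272e-03]), 'contact_force': array([ 0.52226617, -0.34400424,  0.03993825]), 'wrist_torque': array([0.05581798, 0.01556678, 0.05723359]), 'gripper_force': 0.0, 'grip_width': 0.08520954476610199} -0.0187
```

View pics/a.png

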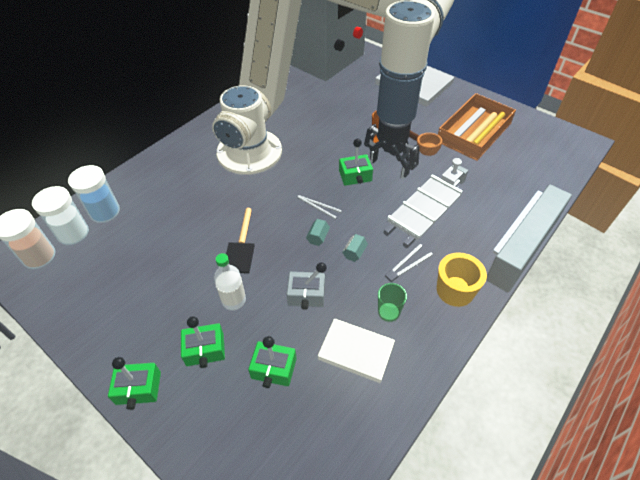

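View pics/b.png

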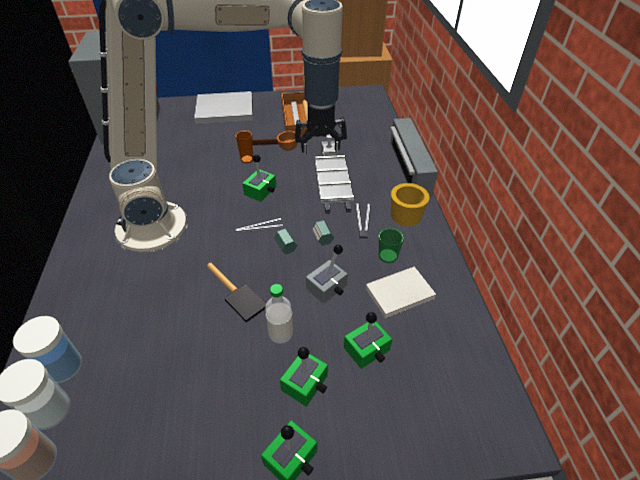

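The scene view shows the grey switch box at (306,288) with its knob at (321,267). The bars are at (318,231) and (355,246), the bed at (425,206), and the pin at (457,165). The tumbler is at (392,300) and the amber vase behind the gripper at (380,120). I'll measure these next.

```bash
cat > m.py <<'E'
from h import *
a=dict(np.load('s.npz'));b=dict(np.load('d.npz'))
for n,c,rois in (('scene',a,dict(knob=(308,255,334,280),box=(284,262,332,310),barA=(304,216,332,246),barB=(342,232,370,262),bed=(384,172,466,240),pin=(438,150,472,186),vase=(366,100,386,140),tumb=(375,280,410,322))),
                 ('side',b,dict(knob=(328,242,348,258),box=(302,250,352,300),barA=(272,226,300,254),barB=(310,220,336,246),bed=(310,150,360,210),pin=(318,132,342,160),vase=(232,130,256,166),tumb=(374,228,406,264)))):
    P=cloud(c)
    for k,(x0,y0,x1,y1) in rois.items():
        p=P[y0:y1,x0:x1].reshape(-1,3); px=c['pixels'][y0:y1,x0:x1].reshape(-1,3).astype(int)
        m=p[:,2]>0.012
        if k=='knob': m&=(px.max(1)<60)&(p[:,2]>.1)
        if k=='box': m&=(abs(p[:,2]-.055)<.006)
        if k=='bed': m&=(abs(p[:,2]-.03)<.005)
        if k=='pin': m&=p[:,2]>.065
        if 'bar' in k: m&=abs(p[:,2]-.046)<.005
        q=p[m]
        if len(q)<4: print(n,k,len(q));continue
        rc=cv2.minAreaRect((q[:,:2]*1000).astype(np.float32))
        print(n,k,len(q),'med',np.median(q,0).round(3),'zmax',q[:,2].max().round(3),'rect mm',np.round(rc[0],1),np.round(rc[1],1),round(rc[2],1))
E
python3 m.py
python3 -c "
from h import *
a=dict(np.load('s.npz'))
i=cv2.resize(a['pixels'][130:310,280:480],None,fx=4,fy=4,interpolation=2)[:600]
j=cv2.resize(a['pixels'][150:300,280:480],None,fx=4,fy=4,interpolation=2)
cv2.imwrite('pics/c.png',j)"
```

```text
scene knob 49 med [ 0.566 -0.294  0.136] zmax 0.145 rect mm [ 564.4 -291.7] [19.7 14.7] 38.7
scene box 800 med [ 0.532 -0.317  0.056] zmax 0.061 rect mm [ 529.3 -312.8] [95.1 79.7] 35.4
scene barA 189 med [ 0.427 -0.141  0.046] zmax 0.051 rect mm [ 427.2 -140.9] [34.2 66.6] 21.2
scene barB 208 med [ 0.545 -0.118  0.046] zmax 0.051 rect mm [ 544.6 -117.2] [34.  62.8] 10.1
scene bed 1803 med [0.618 0.14  0.031] zmax 0.035 rect mm [615.9 175.6] [314.2 112.7] 87.8
scene pin 94 med [0.621 0.286 0.105] zmax 0.114 rect mm [619.3 278.4] [27.4 48.8] 0.0
scene vase 564 med [ 0.521 -0.026  0.365] zmax 0.473 rect mm [406.8 140.9] [ 45.1 468. ] 33.5
scene tumb 813 med [ 0.728 -0.21   0.059] zmax 0.092 rect mm [ 729.9 -217.2] [69.7 70.4] 37.2
side knob 67 med [ 0.561 -0.297  0.135] zmax 0.143 rect mm [ 561.4 -294.3] [21.8 24.2] 1.0
side box 660 med [ 0.526 -0.322  0.054] zmax 0.061 rect mm [ 529.9 -317.1] [96.3 75.6] 36.9
side barA 135 med [ 0.426 -0.147  0.044] zmax 0.048 rect mm [ 425.8 -145.5] [29.7 62.3] 20.2
side barB 119 med [ 0.545 -0.123  0.043] zmax 0.048 rect mm [ 541.9 -122.1] [32.  63.4] 11.2
side bed 1025 med [0.614 0.132 0.028] zmax 0.035 rect mm [615.7 154.5] [281.9 110.2] 87.8
side pin 239 med [ 0.595 -0.011  0.291] zmax 0.321 rect mm [607.2 130.9] [317.7  65. ] 77.3
side vase 447 med [0.315 0.303 0.081] zmax 0.149 rect mm [317.9 268.2] [ 65.  297.1] 1.0
side tumb 657 med [ 0.73  -0.227  0.058] zmax 0.086 rect mm [ 729.5 -221.6] [72.7 69.4] 76.1
```

View pics/c.png

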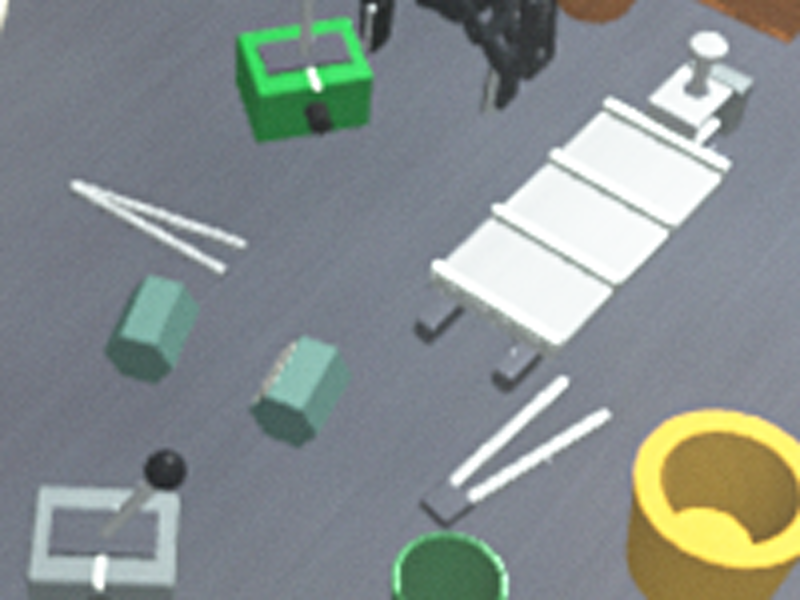

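The crop shows the frosted strip on the -x side of bar B, at crop position (270,370). No frosted face of bar A is visible. Grey box, bed and pin are clear. Switch first: grip the knob across its swing, at (0.5635,-0.291,0.13) by calculation.

```bash
python3 -c "
from h import *
print([x for x in dir(r) if x[0]!='_'])"
```

```text
['IKError', 'job_done', 'pinch_z', 'state']
```

Call:
step_arm(deltas=[[[0,-1,0,0,0,-1,1],[0,-1,0,0,0,-1,1],[0,-1,0,0,0,-1,1],[0,-1,0,0,0,-1,1],[0,-1,0,0,0,-1,1]]], newtons=25)

```text
t: 0.6
eef_pos: [0.5496, -0.151, 0.2308]
tool_rot: [1.565, -2.723, -0.001]
contact_force: [-0.2, 0.3, -0.6]
grip_width: 0.0854
gripper_force: 0.0
```

Call:
step_arm(deltas=[[[0,-1,0,0,0,-1,1],[0,-1,0,0,0,-1,1],[0,-1,0,0,0,-1,1],[0.5,-1,0,0,0,-1,1],[0,-0.7,0,0,0,0,1]]])

```text
t: 1.1
eef_pos: [0.5653, -0.2926, 0.2298]
tool_rot: [0.965, -2.988, -0.002]
contact_force: [-0.1, -0.1, -1.3]
grip_width: 0.0855
gripper_force: 0.0
```

Run:
```python
from h import *
a=cap('scene'); w=cap('wrist'); b=cap('side')
cv2.imwrite('pics/d.png',np.hstack([cv2.resize(a['pixels'][60:300,280:600],None,fx=1.25,fy=1.25),cv2.resize(w['pixels'],(400,300))]))
print(r.state()['eef_pos'],R.from_rotvec(r.state()['tool_rot']).as_matrix()[:,1], w['hand_eye'])
for n,c in (('scene',a),('side',b)):
    P=cloud(c); z=P[...,2]
    px=c['pixels'].astype(int)
    # pin head
    m=(abs(P[...,0]-.62)<.05)&(abs(P[...,1]-.29)<.05)
    q=P[m&(z>.07)]; h=q[q[:,2]>q[:,2].max()-.012]
    print(n,'pin',len(q),q[:,2].max(),np.median(h,0),h.min(0),h.max(0), cv2.minAreaRect((h[:,:2]*1000).astype(np.float32)))
    m=(abs(P[...,0]-.615)<.07)&(P[...,1]<.245)&(P[...,1]>0)&(abs(z-.035)<.011)
    print('bed',cv2.minAreaRect((P[m][:,:2]*1000).astype(np.float32)))
    # other objects of greyish green
    hsv=cv2.cvtColor(c['pixels'],cv2.COLOR_BGR2HSV)
    g=((hsv[...,0]>70)&(hsv[...,0]<100)&(hsv[...,1]>40)&(z>.01)&(z<.07)).astype(np.uint8)
    k,l,st,ce=cv2.connectedComponentsWithStats(g)
    for i in range(1,k):
        if st[i,4]>40: print('green',ce[i].round(),st[i,4],np.nanmedian(P[l==i],0).round(3))
```

```text
[ 0.56456868 -0.2919199   0.22999759] [-0.58625178  0.81012695  0.00178234] [[ 6.38379971e-05 -9.49716795e-01 -3.13110212e-01  7.97982990e-02]
 [ 9.99999914e-01  1.89260239e-04 -3.70175202e-04 -1.18100405e-03]
 [ 4.10820920e-04 -3.13110161e-01  9.49716725e-01 -1.42375503e-01]
 [ 0.00000000e+00  0.00000000e+00  0.00000000e+00  1.00000000e+00]]
scene pin 86 0.11175727126101964 [0.62069006 0.28749597 0.10681136] [0.60616249 0.27448324 0.10021653] [0.63379316 0.30447282 0.11175727] ((620.8662719726562, 289.28680419921875), (26.728731155395508, 27.2156925201416), 36.34103775024414)
bed ((614.31640625, 132.42897033691406), (227.9879913330078, 112.56471252441406), 88.23432922363281)
green [310. 235.] 60 [ 0.421 -0.171  0.029]
green [356. 247.] 380 [ 0.552 -0.126  0.042]Traceback (most recent call last):
  File "<stdin>", line 10, in <module>
    return umr_maximum(a, axis, None, out, keepdims, initial, where)
ValueError: zero-size array to reduction operation maximum which has no identity
```

View pics/d.png

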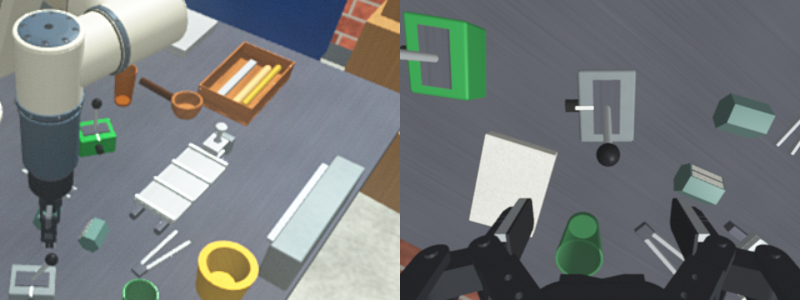

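The gripper view shows the knob at (608,153) and the frosted face of bar B at (707,172), which is its upper -x slant. Only two bars are present. Next I go down to the knob and grip it.

Call:
step_arm(deltas=[[[0,0,-1,0,0,0,1],[0,0,-1,0,0,0,1],[0,0,-1,0,0,0,1],[0,0,-0.8,0,0,0,1],[0,0,0,0,0,0,-0.5]]])

```text
t: 1.75
eef_pos: [0.5626, -0.2889, 0.1134]
tool_rot: [0.97, -2.982, -0.008]
contact_force: [0.2, -0.1, 0.5]
grip_width: 0.0735
gripper_force: 0.0
```

Call:
step_arm(deltas=[[[0,0,0,0,0,0,-1],[0,0,0,0,0,0,-1],[0,0,0,0,0,0,-1],[0,0,0,0,0,0,-1]]])

```text
t: 2.15
eef_pos: [0.5637, -0.288, 0.119]
tool_rot: [0.971, -2.988, -0.008]
contact_force: [-7.6, 12.0, 11.0]
grip_width: 0.0244
gripper_force: 24.4
```

Call:
step_arm(deltas=[[[-0.3,-0.21,0.15,0,0,0,-1],[-0.3,-0.21,0.1,0,0,0,-1],[-0.3,-0.21,0.05,0,0,0,-1],[-0.24,-0.18,0,0,0,0,-1],[0,0,0,0,0,0,-1]]])

```text
t: 2.65
eef_pos: [0.5285, -0.3137, 0.1275]
tool_rot: [0.97, -2.987, -0.006]
contact_force: [-7.5, 8.8, 7.0]
grip_width: 0.0238
gripper_force: 25.5
```

Call:
step_arm(deltas=[[[0,0,0,0,0,0,0],[0,0,0,0,0,0,0],[0,0,0,0,0,0,0.2],[0,0,0.5,0,0,0,0.2],[0,0,1,0,0,0,0.2]]])

```text
t: 3.15
eef_pos: [0.5297, -0.3147, 0.1694]
tool_rot: [0.969, -2.984, -0.005]
contact_force: [0.6, 0.5, 0.9]
grip_width: 0.0512
gripper_force: 0.0
```

Call:
step_arm(deltas=[[[0,0,1,0,0,0,0],[0,0,1,0,0,0,0],[-0.5,1,0,0,0,0,0],[-1,1,0,0,0,0,0],[-1,1,0,0,0,0,0]]])

```text
t: 3.65
eef_pos: [0.4553, -0.2245, 0.2312]
tool_rot: [-0.97, 2.988, -0.0]
contact_force: [0.9, 0.2, 0.7]
grip_width: 0.0425
gripper_force: 0.0
```

Run:
```python
from h import *
w=cap('wrist'); a=cap('scene')
cv2.imwrite('pics/e.png',np.hstack([cv2.resize(a['pixels'][200:320,270:430],None,fx=2.5,fy=2.5),cv2.resize(w['pixels'],(400,300))]))
print(r.state()['eef_pos'])
P=cloud(a); m=(a['pixels'].max(2)<60)&(abs(P[...,0]-.53)<.06)&(abs(P[...,1]+.315)<.06)&(P[...,2]>.1)
print(m.sum(),np.median(P[m],0))
```

```text
[ 0.45277059 -0.22299211  0.23207344]
135 [ 0.49409491 -0.27350674  0.2868678 ]
```

View pics/e.png

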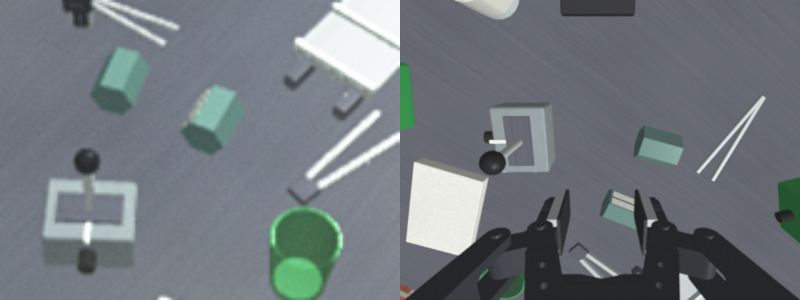

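The lever now looks upright: knob at (87,160) straight above its box at (90,205) in the left half. Bar A shows no frosted face on its top or upper sides, so it is turned 120 or 180 degrees. On to the pin.

Call:
step_arm(deltas=[[[0.33,1,0,0,0,0,-1],[0.33,1,0,0,0,0,-1],[0.33,1,0,0,0,0,-1],[0.33,1,0,0,0,0,-1],[0.33,1,0,0,0,0,-1]]])

```text
t: 4.25
eef_pos: [0.5062, -0.0742, 0.2317]
tool_rot: [-0.97, 2.987, -0.001]
contact_force: [1.0, 0.2, -0.2]
grip_width: -0.0003
gripper_force: 0.0
```

Call:
step_arm(deltas=[[[0.33,1,0,0,0,0,-1],[0.33,1,0,0,0,0,-1],[0.33,1,0,0,0,0,-1],[0.33,1,0,0,0,0,-1],[0.33,1,0,0,0,0,-1]]])

```text
t: 4.75
eef_pos: [0.5558, 0.076, 0.2316]
tool_rot: [-0.971, 2.987, -0.0]
contact_force: [0.4, 0.1, -0.3]
grip_width: -0.0003
gripper_force: 0.0
```

Run:
```python
from h import *
w=cap('wrist'); a=cap('scene')
cv2.imwrite('pics/f.png',np.hstack([cv2.resize(a['pixels'][100:280,200:440],(400,300)),cv2.resize(w['pixels'],(400,300))]))
print(r.state()['eef_pos'])
P=cloud(a); m=(a['pixels'].max(2)<60)&(abs(P[...,0]-.53)<.06)&(abs(P[...,1]+.315)<.06)&(P[...,2]>.1)
print('knob',m.sum(),np.median(P[m],0))
P=cloud(w); z=P[...,2]
m=(abs(P[...,0]-.62)<.05)&(abs(P[...,1]-.29)<.05)&(z>.09)&(z<.12)
q=P[m]; print('pin',len(q),q[:,2].max() if len(q) else 0,cv2.minAreaRect((q[:,:2]*1000).astype(np.float32)) if len(q) else 0)
```

```text
[0.55608292 0.07776074 0.23061506]
knob 49 [ 0.53250681 -0.31786357  0.14662166]
pin 0 0 0
```

View pics/f.png

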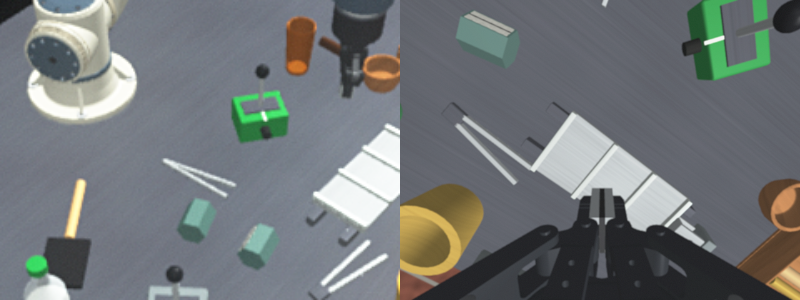

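The knob reads (0.5325,-0.318,0.147), so the switch is off. The amber vase stands at (300,45) in the left half, clear of the path. Next I go over the pin head at about (0.6205,0.288).

Call:
step_arm(deltas=[[[0.5,1,0,0,0,0,-1],[0.5,1,0,0,0,0,-1],[0.4,1,0,0,0,0,-1],[0.4,1,0,0,0,0,-1],[0.35,1,0,0,0,0,-1]]])

```text
t: 5.35
eef_pos: [0.6203, 0.2255, 0.2313]
tool_rot: [-0.97, 2.988, -0.0]
contact_force: [0.3, -0.2, -1.0]
grip_width: -0.0001
gripper_force: 0.0
```

Call:
step_arm(deltas=[[[0,1,0,0,0,0,-1],[0,1,0,0,0,0,-1],[0,0,-1,0,0,0,-1],[0,0,-1,0,0,0,-1],[0,0,-1,0,0,0,-1]]])

```text
t: 5.85
eef_pos: [0.6198, 0.2848, 0.1403]
tool_rot: [-0.971, 2.987, 0.0]
contact_force: [0.2, 0.5, -0.3]
grip_width: 0.0001
gripper_force: 0.0
```

Run:
```python
from h import *
a=cap('scene');b=cap('side')
cv2.imwrite('pics/g.png',np.hstack([cv2.resize(a['pixels'][120:210,410:530],(400,300)),cv2.resize(b['pixels'][90:180,280:400],(400,300))]))
print(r.state()['eef_pos'])
```

```text
[0.61718511 0.28332972 0.13617074]
```

View pics/g.png

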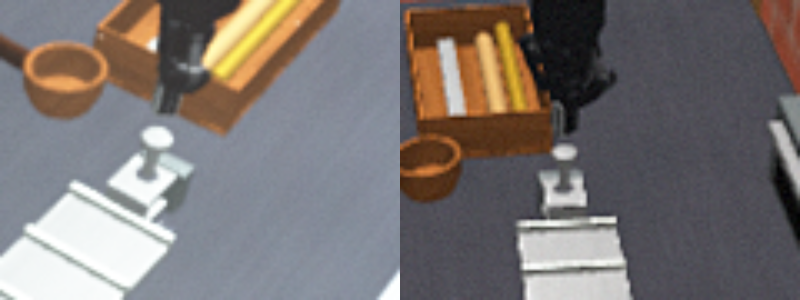

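Run:
```python
from h import *
for n,(u,v),(u2,v2),f in (('scene',(457.1,160.2),(459.6,152.4),'s'),('side',(329.5,135.6),(331.2,129),'d')):
    c=dict(np.load(f+'.npz')); print(n,'head',ray(c,u,v,.106),'tip',ray(c,u2,v2,.136))
```

```text
scene head [0.619154   0.29368345 0.106     ] tip [0.61937865 0.29542222 0.136     ]
side head [0.62100513 0.2828819  0.106     ] tip [0.62583739 0.27845754 0.136     ]
```

Call:
step_arm(deltas=[[[0,0.15,-0.6,0,0,0,-1],[0,0,-0.6,0,0,0,-1],[0,0,-0.5,0,0,0,-1],[0,0,-0.5,0,0,0,-1],[0,0,-0.25,0,0,0,-1]]])

```text
t: 6.45
eef_pos: [0.621, 0.2897, 0.0697]
tool_rot: [-0.97, 2.984, 0.0]
contact_force: [-6.3, 0.9, 36.2]
grip_width: 0.0002
gripper_force: 24.1
```

Call:
step_arm(deltas=[[[0,0,-0.1,0,0,0,-1],[0,0,-0.1,0,0,0,-1],[0,0,0,0,0,0,-1]]])

```text
t: 6.75
eef_pos: [0.6211, 0.2898, 0.0699]
tool_rot: [-0.971, 2.98, -0.0]
contact_force: [-12.6, -2.1, 26.9]
grip_width: -0.0002
gripper_force: 13.4
```

The pin is home: tip at z = 0.070 with 36 N on it. Next I lift, move toward the bars and turn the wrist so the camera side faces outward.

Call:
step_arm(deltas=[[[0,0,1,0,0,0,-1],[0,0,1,0,0,0,-1],[0,0,1,0,0,1,-1],[0,0,1,0,0,1,-1],[-0.2,-1,1,0,0,1,-1]]])

```text
t: 7.25
eef_pos: [0.6136, 0.261, 0.2133]
tool_rot: [-1.435, 2.793, 0.0]
contact_force: [0.5, -0.1, -0.3]
grip_width: 0.0
gripper_force: 0.0
```

Call:
step_arm(deltas=[[[-0.3,-1,0,0,0,1,0],[-0.3,-1,0,0,0,1,0],[-0.3,-1,0,0,0,1,0],[-0.3,-1,0,0,0,1,0],[-0.3,-1,0,0,0,1,0]]])

```text
t: 7.75
eef_pos: [0.5683, 0.1077, 0.2134]
tool_rot: [-2.106, 2.329, -0.002]
contact_force: [0.5, 0.7, -0.2]
grip_width: 0.043
gripper_force: 0.0
```

Call:
step_arm(deltas=[[[-0.3,-1,0,0,0,1,1],[-0.3,-1,0,0,0,1,1],[-0.3,-1,0,0,0,1,1],[-0.3,-1,0,0,0,1,1],[-0.3,-1,0,0,0,1,1]]])

```text
t: 8.25
eef_pos: [0.5233, -0.0423, 0.2134]
tool_rot: [-2.638, 1.705, -0.003]
contact_force: [-0.4, -0.1, -0.4]
grip_width: 0.0855
gripper_force: 0.0
```

Call:
step_arm(deltas=[[[-0.3,-1,0,0,0,1,1],[-0.3,-1,0,0,0,1,1],[-0.3,-0.6,0,0,0,1,1],[-0.3,0,0,0,0,1,1],[-0.3,0,0,0,0,1,1]]])

```text
t: 8.75
eef_pos: [0.4783, -0.1199, 0.2132]
tool_rot: [-2.989, 0.967, -0.003]
contact_force: [0.3, 0.4, -0.5]
grip_width: 0.0851
gripper_force: 0.0
```

Call:
step_arm(deltas=[[[-0.3,0,0,0,0,1,1],[-0.3,0,0,0,0,1,1],[-0.3,0,0,0,0,1,1],[0,0,0,0,0,1,1],[0,0,0,0,0,1,1]]])

```text
t: 9.25
eef_pos: [0.4516, -0.1192, 0.2135]
tool_rot: [3.137, -0.158, 0.004]
contact_force: [0.1, 0.8, -0.4]
grip_width: 0.0852
gripper_force: 0.0
```

```bash
cat > bars.py <<'E'
from h import *
def tops(c,zmin=.040,zmax=.052,hmin=0):
    P=cloud(c); z=P[...,2]; hsv=cv2.cvtColor(c['pixels'],cv2.COLOR_BGR2HSV)
    g=((hsv[...,0]>65)&(hsv[...,0]<105)&(hsv[...,1]>35)&(z>zmin)&(z<zmax)).astype(np.uint8)
    k,l,st,ce=cv2.connectedComponentsWithStats(g)
    for i in range(1,k):
        if st[i,4]>60:
            q=P[l==i]; rc=cv2.minAreaRect((q[:,:2]*1000).astype(np.float32))
            bp=cv2.boxPoints(rc); e=[bp[1]-bp[0],bp[2]-bp[1]]; e=max(e,key=np.linalg.norm)
            print('top px',ce[i].round(),st[i,4],'mm',np.round(rc[0],1),np.round(sorted(rc[1]),1),'axis',round(np.degrees(np.arctan2(e[1],e[0]))%180,1),'z',np.median(q[:,2]).round(4))
if __name__=='__main__':
    import sys
    s=r.state(); M=R.from_rotvec(s['tool_rot']).as_matrix()
    print('tcp',s['eef_pos'].round(4),'y',M[:,1].round(3),'z',M[:,2].round(3),'j',s['joint_positions'].round(2))
    w=cap('wrist'); tops(w); cv2.imwrite('pics/%s.png'%sys.argv[1],w['pixels'])
E
python3 bars.py h
```

```text
tcp [ 0.4516 -0.1192  0.2135] y [-0.1   -0.995  0.   ] z [ 0.002 -0.    -1.   ] j [ 0.08  0.1  -0.13  0.   -1.34  1.39]
top px [310. 102.] 3291 mm [ 545.8 -119.2] [34.  60.1] axis 102.1 z 0.0456
top px [351. 245.] 2498 mm [ 427.9 -141.6] [34. 60.] axis 110.4 z 0.0453
top px [ 83. 323.] 1196 mm [365.5 105. ] [ 56.4 116.4] axis 15.6 z 0.0466
```

View pics/h.png

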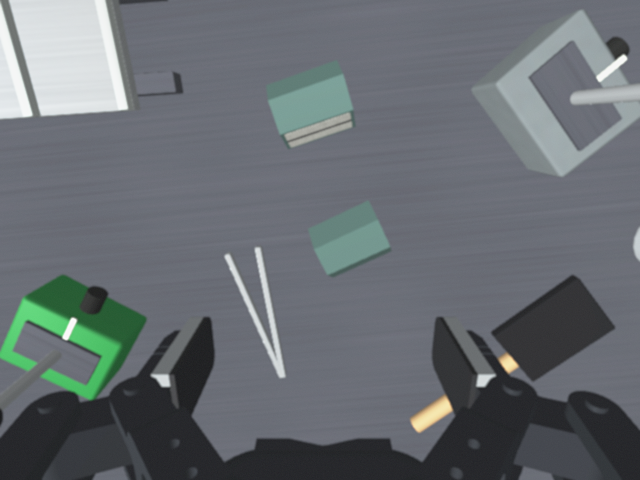

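The view shows both bar tops: B at (310,102), frosted on its lower, -x side, and A at (351,245). For B I'll grasp across the ends, tilted 30 degrees with the fingers outward, and set it down tilted 30 degrees the other way. That makes a 60 degree roll.

Call:
step_arm(deltas=[[[0.7,0,0,0,0,1,1],[0.7,0,0,0,0,1,1],[0.7,0,0,0,0,0.95,1],[0.7,0.05,0,0.21,-0.98,0,1],[0.63,0,0,0.21,-0.98,0,1]]])

```text
t: 9.8
eef_pos: [0.5564, -0.1174, 0.2126]
tool_rot: [-3.085, -0.314, -0.332]
contact_force: [-0.4, -0.2, -0.1]
grip_width: 0.0851
gripper_force: 0.0
```

Call:
step_arm(deltas=[[[0,0,-1,0.21,-0.98,0,1],[0,0,-1,0.21,-0.98,0,1],[0,0,-1,0.21,-0.98,0,1],[0,0,-1,0,0,0,1],[0,0,0,0,0,0,1]]])

```text
t: 10.3
eef_pos: [0.5515, -0.1175, 0.0885]
tool_rot: [-2.967, -0.299, -0.786]
contact_force: [-1.3, -0.1, 0.4]
grip_width: 0.0851
gripper_force: 0.0
```

```bash
python3 bars.py i
```

```text
tcp [ 0.5515 -0.1175  0.0885] y [ 0.201 -0.98  -0.007] z [ 0.484  0.105 -0.869] j [-0.02  0.14 -0.47 -0.25 -0.47  1.99]
top px [566.  35.] 1611 mm [ 750.3 -229. ] [17.8 52.4] axis 61.5 z 0.0465
top px [518.  93.] 1260 mm [ 713.2 -206.4] [25.1 62.7] axis 55.9 z 0.0463
top px [323. 334.] 6692 mm [ 545.4 -119.3] [34.4 60.3] axis 102.2 z 0.0457
```

Call:
step_arm(deltas=[[[0.1,0,-0.9,0,0,0,1],[0,0,-0.9,0,0,0,1],[0,0,-0.85,0,0,0,1],[0,0,0,0,0,0,0],[0,0,0,0,0,0,0]]], newtons=50)

```text
t: 10.85
eef_pos: [0.5594, -0.1173, 0.0146]
tool_rot: [-2.964, -0.305, -0.8]
contact_force: [-8.9, -0.8, 24.9]
grip_width: 0.0592
gripper_force: 49.9
```

Call:
step_arm(deltas=[[[0,0,0,0,0,0,-1],[0,0,0,0,0,0,-1],[0,0,0,0,0,0,-1]]])

```text
t: 11.15
eef_pos: [0.5589, -0.1172, 0.0147]
tool_rot: [-2.964, -0.305, -0.802]
contact_force: [-2.5, 0.5, 8.0]
grip_width: 0.0597
gripper_force: 56.7
```

Call:
step_arm(deltas=[[[0,0,1,0,0,0,-1],[0,0,1,0,0,0,-1],[0,0,1,0,0,0,-1],[0,0,0,-0.21,0.98,0,-1],[0,0,0,-0.21,0.98,0,-1]]])

```text
t: 11.65
eef_pos: [0.556, -0.1179, 0.1039]
tool_rot: [-3.056, -0.311, -0.481]
contact_force: [-0.6, 1.5, -3.2]
grip_width: 0.0594
gripper_force: 56.2
```

Call:
step_arm(deltas=[[[0,0,0,-0.21,0.98,0,-1],[0,0,0,-0.21,0.98,0,-1],[0,0,0,-0.21,0.98,0,-1],[0,0,0,-0.21,0.98,0,-1],[0,0,0,-0.21,0.98,0,-1]]])

```text
t: 12.15
eef_pos: [0.5572, -0.1173, 0.103]
tool_rot: [3.084, 0.315, -0.33]
contact_force: [-0.4, 0.1, -2.9]
grip_width: 0.0591
gripper_force: 56.2
```

Call:
step_arm(deltas=[[[0,0,0,-0.21,0.98,0,-1],[0,0,0,-0.21,0.98,0,-1],[0,0,0,-0.21,0.98,0,-1],[0,0,0,0,0,0,-1],[0,0,-0.5,0,0,0,-1]]])

```text
t: 12.65
eef_pos: [0.5587, -0.1173, 0.0873]
tool_rot: [2.966, 0.304, -0.79]
contact_force: [0.3, -0.1, -1.2]
grip_width: 0.0594
gripper_force: 56.3
```

Run:
```python
from h import *
s=r.state(); M=R.from_rotvec(s['tool_rot']).as_matrix()
print(s['eef_pos'],M[:,1],M[:,2],s['joint_positions'].round(2),s['grip_width'])
a=cap('scene');w=cap('wrist');b=cap('side')
cv2.imwrite('pics/j.png',np.hstack([cv2.resize(b['pixels'][180:285,250:390],(400,300)),cv2.resize(w['pixels'],(400,300))]))
```

```text
[ 0.55870591 -0.11734123  0.0873035 ] [ 0.20385847 -0.97898805  0.00491183] [-0.48686203 -0.1057314  -0.86705607] [ 0.1   0.73  0.36  0.06 -1.72  1.67] 0.05939825982246414
```

View pics/j.png

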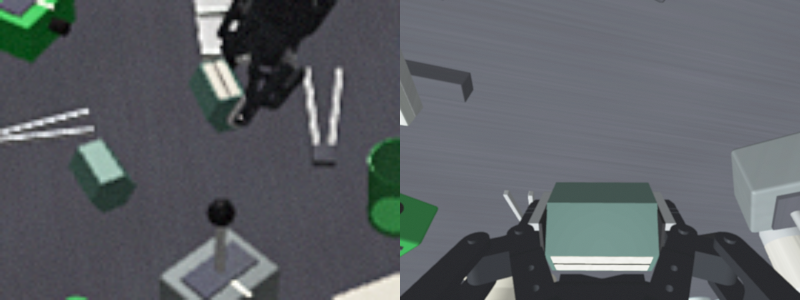

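The side view shows the bar with its frosted flat now up, at (222,82). I'll set it down and regrasp it with the tool vertical.

Call:
step_arm(deltas=[[[0,0,-0.8,0,0,0,-1],[0,0,-0.8,0,0,0,-1],[0,0,-0.6,0,0,0,-1],[0,0,-0.4,0,0,0,-1],[0,0,0,0,0,0,-1]]])

```text
t: 13.3
eef_pos: [0.5564, -0.1173, 0.0088]
tool_rot: [2.965, 0.303, -0.798]
contact_force: [0.6, -0.4, -4.1]
grip_width: 0.0597
gripper_force: 37.0
```

Call:
step_arm(deltas=[[[0,0,0,0,0,0,0.5],[0,0,0,0,0,0,1],[0,0,0,0,0,0,1],[0.1,0,0.5,0.21,-0.98,0,1],[0.1,0,0.5,0.21,-0.98,0,1]]])

```text
t: 13.8
eef_pos: [0.5638, -0.1173, 0.0388]
tool_rot: [3.054, 0.314, -0.481]
contact_force: [0.5, -0.4, 0.8]
grip_width: 0.0853
gripper_force: 0.0
```

Call:
step_arm(deltas=[[[0,0,1,0.21,-0.98,0,1],[0,0,1,0.21,-0.98,0,1],[0,0,1,0.21,-0.98,0,1],[-0.8,0,1,0,0,0,1],[-0.8,0,0,0,0,0,1]]])

```text
t: 14.3
eef_pos: [0.5168, -0.1181, 0.1655]
tool_rot: [3.123, 0.321, 0.017]
contact_force: [1.3, 0.2, 0.1]
grip_width: 0.0852
gripper_force: 0.0
```

```bash
cat > fro.py <<'E'
from h import *
from bars import tops
def frost(c,zlo=.03,zhi=.09):
    P=cloud(c); z=P[...,2]; hsv=cv2.cvtColor(c['pixels'],cv2.COLOR_BGR2HSV)
    g=((hsv[...,1]<45)&(hsv[...,2]>130)&(z>zlo)&(z<zhi)&(P[...,0]>.3)&(P[...,0]<.8)).astype(np.uint8)
    g=cv2.morphologyEx(g,cv2.MORPH_CLOSE,np.ones((9,9),np.uint8))
    k,l,st,ce=cv2.connectedComponentsWithStats(g)
    for i in range(1,k):
        if st[i,4]>150:
            q=P[(l==i)&(z>zlo)&(z<zhi)]; q=q[abs(q[:,2]-np.median(q[:,2]))<.004]
            rc=cv2.minAreaRect((q[:,:2]*1000).astype(np.float32)); bp=cv2.boxPoints(rc); e=max([bp[1]-bp[0],bp[2]-bp[1]],key=np.linalg.norm)
            print('white px',ce[i].round(),st[i,4],'mm',np.round(rc[0],1),np.round(sorted(rc[1]),1),'axis',round(np.degrees(np.arctan2(e[1],e[0]))%180,1),'z',np.median(q[:,2]).round(4))
if __name__=='__main__':
    import sys
    s=r.state(); M=R.from_rotvec(s['tool_rot']).as_matrix()
    print('tcp',s['eef_pos'].round(4),'y',M[:,1].round(3),'z',M[:,2].round(3),'j',s['joint_positions'].round(2))
    w=cap('wrist'); tops(w); frost(w); cv2.imwrite('pics/%s.png'%sys.argv[1],w['pixels'])
E
python3 fro.py k
```

```text
tcp [ 0.5168 -0.1181  0.1655] y [ 0.203 -0.979  0.004] z [ 0.011 -0.001 -1.   ] j [ 0.07  0.24 -0.08  0.   -1.24  1.7 ]
top px [332. 177.] 1274 mm [ 558.6 -117.7] [34.  60.1] axis 100.9 z 0.0446
top px [327. 348.] 2707 mm [ 428.8 -141.1] [31.5 60. ] axis 110.2 z 0.0452
top px [ 25. 359.] 943 mm [373.1  93.5] [12.  56.1] axis 40.2 z 0.0462
white px [73. 63.] 16986 mm [602.2  73.9] [80.9 86.9] axis 177.7 z 0.0305
white px [332. 183.] 2934 mm [ 558.2 -116.9] [24.9 58.3] axis 101.3 z 0.0459
white px [575. 273.] 8906 mm [ 529.8 -312.8] [74.8 95.2] axis 36.6 z 0.0543
```

Bar B lies flat with its frosted side up at (0.5585,-0.1173), axis 101 degrees. Next: grasp it vertically, then lift, turn and carry it.

Call:
step_arm(deltas=[[[0.7,0.02,-1,0,0,0,1],[0.7,0,-1,0,0,0,1],[0,0,-1,0,0,0,1],[0,0,-1,0,0,0,1],[0,0,-1,0,0,0,1]]])

```text
t: 14.85
eef_pos: [0.5576, -0.1167, 0.0087]
tool_rot: [3.125, 0.321, 0.001]
contact_force: [1.0, 0.0, -0.3]
grip_width: 0.0853
gripper_force: 0.0
```

Call:
step_arm(deltas=[[[0,0,-0.2,0,0,0,1],[0,0,0,0,0,0,-0.3],[0,0,0,0,0,0,-1],[0,0,0,0,0,0,-1],[0,0,0,0,0,0,-1]]])

```text
t: 15.35
eef_pos: [0.5586, -0.1167, 0.0053]
tool_rot: [3.125, 0.321, 0.006]
contact_force: [0.4, 1.4, 5.9]
grip_width: 0.0593
gripper_force: 55.8
```

Call:
step_arm(deltas=[[[0,0,1,0,0,0,-1],[0,0,1,0,0,0,-1],[0,0,1,0,0,-1,-1],[0,0,1,0,0,-1,-1],[0,0,1,0,0,-1,-1]]])

```text
t: 15.85
eef_pos: [0.5565, -0.1164, 0.1544]
tool_rot: [-3.136, 0.18, 0.001]
contact_force: [1.6, -0.1, -3.7]
grip_width: 0.0594
gripper_force: 55.4
```

Call:
step_arm(deltas=[[[0.2,1,0,0,0,-1,-1],[0.2,1,0,0,0,-1,-1],[0.2,1,0,0,0,-1,-1],[0.2,1,0,0,0,-1,-1],[0.2,1,0,0,0,-1,-1]]])

```text
t: 16.35
eef_pos: [0.5867, 0.0346, 0.1532]
tool_rot: [-2.983, 0.986, 0.002]
contact_force: [0.3, 0.3, -3.3]
grip_width: 0.0593
gripper_force: 55.6
```

Call:
step_arm(deltas=[[[0.2,1,0,0,0,-1,-1],[0.2,1,0,0,0,-1,-1],[0.2,1,0,0,0,-1,-1],[0.2,1,0,0,0,-1,-1],[0.2,1,0,0,0,-1,-1]]])

```text
t: 16.85
eef_pos: [0.6167, 0.1845, 0.153]
tool_rot: [2.626, -1.723, -0.002]
contact_force: [-0.2, 0.7, -3.7]
grip_width: 0.0598
gripper_force: 55.5
```

Call:
step_arm(deltas=[[[0,0,0,0,0,-1,-1],[0,0,0,0,0,-1,-1],[0,0,0,0,0,-1,-1],[0,0,0,0,0,-1,-1],[0,0,0,0,0,0,-1]]])

```text
t: 17.35
eef_pos: [0.6166, 0.1833, 0.1529]
tool_rot: [2.214, -2.228, -0.001]
contact_force: [-0.1, 0.7, -3.1]
grip_width: 0.0593
gripper_force: 55.6
```

```bash
python3 fro.py l
```

```text
tcp [0.6166 0.1833 0.1529] y [-1.     0.006  0.001] z [-0.001  0.    -1.   ] j [ 0.53  0.47  0.23 -0.   -1.33 -0.54]
top px [634. 187.] 245 mm [410.4 147.2] [ 9.7 21.2] axis 101.9 z 0.0439
white px [326. 135.] 45795 mm [615.4 126. ] [109.2 187.9] axis 88.0 z 0.0304
white px [319. 423.] 439 mm [623.  333.9] [ 9.5 49.3] axis 179.1 z 0.0497
```

View pics/l.png

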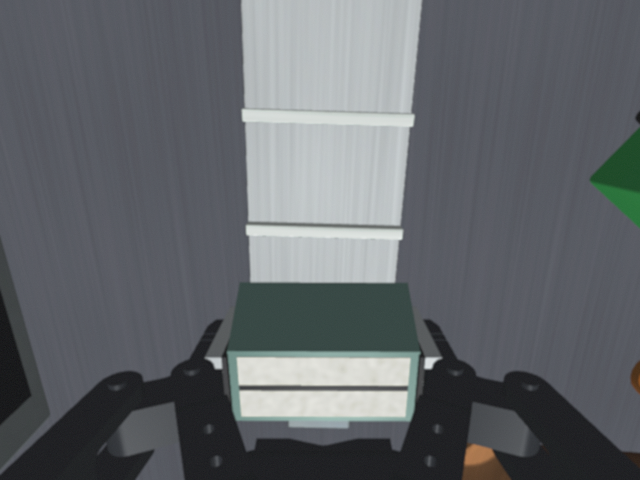

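The wrist view shows the frosted face up in the grip, and two ribs at (329,117) and (325,231). I'll cast rays to them.

Run:
```python
from h import *
c=cap('wrist')
for u,v in ((242,115),(414,120),(247,230),(402,234)): print(ray(c,u,v,.04).round(4))
```

```text
[0.6689 0.0994 0.04  ]
[0.5596 0.1027 0.04  ]
[0.6707 0.1752 0.04  ]
[0.5625 0.1785 0.04  ]
```

Call:
step_arm(deltas=[[[0.05,1,0,0,0,-0.3,-1],[0,0,-1,0,0,0,-1],[0,0,-1,0,0,0,-1],[0,0,-1,0,0,0,-1],[0,0,-0.5,0,0,0,-1]]])

```text
t: 17.95
eef_pos: [0.6167, 0.2126, 0.0449]
tool_rot: [2.179, -2.256, -0.003]
contact_force: [-0.2, 0.2, -3.2]
grip_width: 0.0594
gripper_force: 55.6
```

Call:
step_arm(deltas=[[[0,0,-0.25,0,0,0,-1],[0,0,-0.15,0,0,0,-1],[0,0,0,0,0,0,-1]]])

```text
t: 18.25
eef_pos: [0.6189, 0.2134, 0.0366]
tool_rot: [-2.181, 2.261, -0.0]
contact_force: [-0.5, -0.7, -2.9]
grip_width: 0.0595
gripper_force: 55.6
```

Call:
step_arm(deltas=[[[0,0,-0.08,0,0,0,-1],[0,0,0,0,0,0,0.5],[0,0,0,0,0,0,1],[0,0,0,0,0,0,1],[0,0,1,0,0,0,1]]])

```text
t: 18.75
eef_pos: [0.616, 0.2123, 0.0603]
tool_rot: [2.174, -2.257, -0.005]
contact_force: [-0.7, 0.5, -0.7]
grip_width: 0.0855
gripper_force: 0.0
```

Call:
step_arm(deltas=[[[0,0,1,0,0,0,1],[0,0,1,0,0,0,1],[0,0,1,0,0,0,1],[0,-1,1,0,0,0,1],[0,-1,0,0,0,0,1]]])

```text
t: 19.25
eef_pos: [0.6212, 0.1537, 0.1898]
tool_rot: [-2.176, 2.253, -0.008]
contact_force: [0.3, 0.3, -0.1]
grip_width: 0.0856
gripper_force: 0.0
```

Run:
```python
from h import *
from fro import frost
c=cap('wrist'); cv2.imwrite('pics/m.png',c['pixels']); frost(c,.068,.085); frost(c,.036,.044)
a=cap('scene'); P=cloud(a); q=P[(abs(P[...,0]-.62)<.03)&(abs(P[...,1]-.288)<.03)&(P[...,2]>.05)]; print('pin z',np.percentile(q[:,2],90) if len(q) else 0)
```

```text
white px [329. 316.] 2402 mm [621.1 212.6] [31.3 60.2] axis 177.9 z 0.076
white px [331. 391.] 668 mm [621.4 288.3] [26.3 26.8] axis 1.4 z 0.0697
white px [334.  45.] 2221 mm [611.7  24.6] [  8.4 109.8] axis 177.9 z 0.0396
white px [333. 157.] 1598 mm [614.2 100.2] [  7.7 109.8] axis 178.1 z 0.0396
white px [333. 253.] 1169 mm [617.5 176.4] [  8.3 109.6] axis 177.7 z 0.0397
white px [332. 335.] 907 mm [619.9 252.2] [  8.8 109.7] axis 178.1 z 0.0399
pin z 0.07195662553301423
```

View pics/m.png

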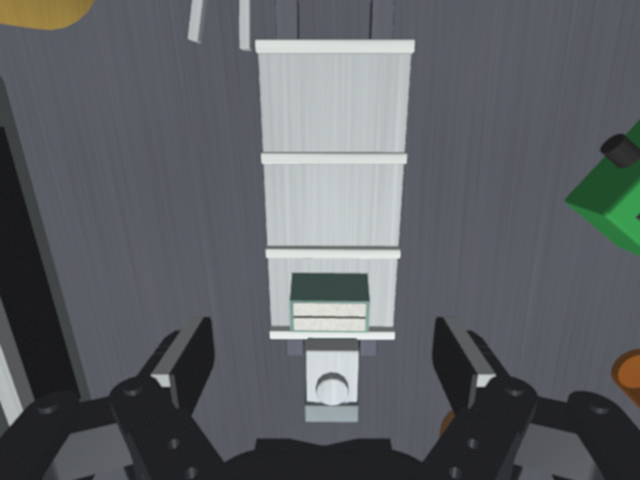

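The view shows all four ribs and B seated in bay 2 with its frosted flat up, at (329,316). It lies 2 mm from the bay middle, and the pin head is at z = 0.070. On to bar A, looking at its lower +x side from a tilted wrist.

Call:
step_arm(deltas=[[[-0.5,-1,0,0,0,1,1],[-0.5,-1,0,0,0,1,1],[-0.5,-1,0,0,0,1,1],[-0.5,-1,0,0,0,1,1],[-0.5,-1,0,0,0,1,1]]])

```text
t: 19.85
eef_pos: [0.5429, 0.0025, 0.1839]
tool_rot: [-2.695, 1.614, -0.0]
contact_force: [1.2, -0.3, 0.3]
grip_width: 0.0857
gripper_force: 0.0
```

Call:
step_arm(deltas=[[[-0.5,-1,0,0,0,1,1],[-0.5,-1,0,0,0,1,1],[-0.5,-1,0,0,0,1,1],[-0.5,-1,0,0,0,1,1],[-0.2,-0.2,0,0,0,1,1]]])

```text
t: 20.35
eef_pos: [0.4764, -0.1246, 0.1842]
tool_rot: [3.02, -0.865, 0.0]
contact_force: [0.1, 1.5, 0.2]
grip_width: 0.0856
gripper_force: 0.0
```

Call:
step_arm(deltas=[[[0,0,0,0,0,1,1],[0,0,0,0,0,1,1],[0,0,0,0,0,1,1],[0,0,0,0,0,1,1],[0,0,0,0,0,1,1]]])

```text
t: 20.85
eef_pos: [0.4778, -0.1224, 0.184]
tool_rot: [-3.141, 0.051, -0.0]
contact_force: [0.1, 0.3, -0.1]
grip_width: 0.0855
gripper_force: 0.0
```

Call:
step_arm(deltas=[[[0,0,0,0,0,1,1],[0,0,0,0,0,1,1],[0,0,0,0,0,1,1],[0,0,0,0,0,0.7,1],[0,0,0,-0.35,0.94,0,1]]])

```text
t: 21.35
eef_pos: [0.4765, -0.1231, 0.1855]
tool_rot: [3.07, 0.545, -0.159]
contact_force: [-0.3, -0.2, 0.7]
grip_width: 0.0852
gripper_force: 0.0
```

Call:
step_arm(deltas=[[[0,0,0,-0.35,0.94,0,1],[0,0,0,-0.35,0.94,0,1],[0,0,-1,-0.35,0.94,0,1],[0,0,-1,-0.35,0.94,0,1],[0,0,0,0,0,0,1]]])

```text
t: 21.85
eef_pos: [0.4752, -0.1212, 0.1155]
tool_rot: [2.896, 0.516, -0.808]
contact_force: [-0.9, 0.0, -1.9]
grip_width: 0.0854
gripper_force: 0.0
```

```bash
python3 fro.py n
```

```text
tcp [ 0.4752 -0.1212  0.1155] y [ 0.345 -0.939 -0.003] z [-0.487 -0.176 -0.856] j [ 0.15  0.55  0.08  0.1  -1.64  1.75]
top px [326. 260.] 3200 mm [ 428.8 -141.2] [31.6 60.1] axis 110.1 z 0.0451
white px [612. 227.] 6758 mm [ 509.  -287.9] [28.8 97.7] axis 50.2 z 0.0536
white px [614. 364.] 3700 mm [ 392.4 -421.9] [14.9 52.3] axis 177.1 z 0.0557
```

View pics/n.png

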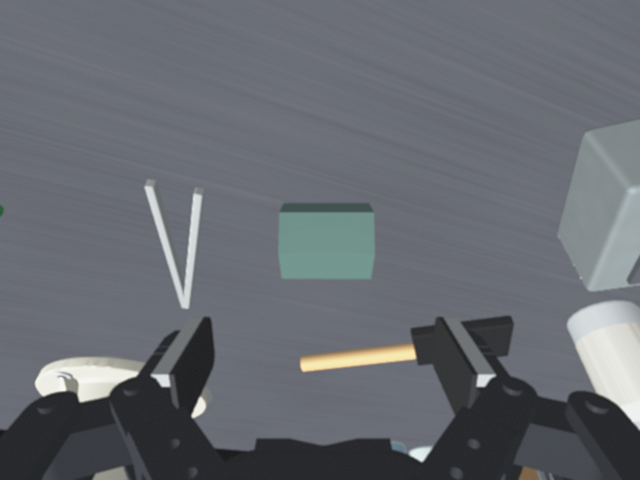

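The tilted view shows A at (326,240): its upper faces are green and its lower +x face, the strip at row 208, is dark green. So the frosted flat is at the bottom or the lower -x side. I roll it the same way as B.

Call:
step_arm(deltas=[[[-0.3,-0.1,0,0.35,-0.94,0,1],[-0.3,-0.1,0,0.35,-0.94,0,1],[-0.3,-0.1,0,0.35,-0.94,0,1],[-0.27,-0.1,0,0.35,-0.94,0,1],[0,-0.1,0,0.35,-0.94,0,1]]])

```text
t: 22.4
eef_pos: [0.4429, -0.1381, 0.1277]
tool_rot: [3.092, 0.548, 0.019]
contact_force: [0.3, -0.3, 0.0]
grip_width: 0.0855
gripper_force: 0.0
```

Call:
step_arm(deltas=[[[0,0,0,0.35,-0.94,0,1],[0,0,0,0.35,-0.94,0,1],[0,0,0,0.35,-0.94,0,1],[0,0,0,0.35,-0.94,0,1],[0,0,0,0.35,-0.94,0,1]]])

```text
t: 22.9
eef_pos: [0.4432, -0.138, 0.128]
tool_rot: [-2.9, -0.517, -0.797]
contact_force: [-0.9, -0.3, -0.5]
grip_width: 0.0853
gripper_force: 0.0
```

Call:
step_arm(deltas=[[[0,0,-1,0,0,0,1],[0,0,0,0,0,0,1]]])

```text
t: 23.1
eef_pos: [0.441, -0.138, 0.0942]
tool_rot: [-2.902, -0.511, -0.781]
contact_force: [-1.1, -0.7, -0.5]
grip_width: 0.0853
gripper_force: 0.0
```

```bash
python3 fro.py o
```

```text
tcp [ 0.441  -0.138   0.0942] y [ 0.342 -0.94  -0.003] z [ 0.471  0.174 -0.865] j [-0.22 -0.01 -0.53 -0.47 -0.65  2.46]
top px [319. 351.] 6931 mm [ 427.  -141.8] [34.4 60.3] axis 110.8 z 0.0457
white px [104.  25.] 7857 mm [572.7  90.2] [ 61.  123.1] axis 102.5 z 0.0304
white px [612. 277.] 8296 mm [ 519.6 -277.7] [30.7 86.4] axis 13.2 z 0.0538
```

Call:
step_arm(deltas=[[[0,0,-0.95,0,0,0,1],[0,0,-0.95,0,0,0,1],[0,0,-0.9,0,0,0,1],[0,0,0,0,0,0,0],[0,0,0,0,0,0,-1]]])

```text
t: 23.65
eef_pos: [0.4437, -0.1377, 0.0118]
tool_rot: [-2.901, -0.516, -0.781]
contact_force: [-10.5, 1.2, 24.7]
grip_width: 0.0595
gripper_force: 49.8
```

Call:
step_arm(deltas=[[[0,0,0,0,0,0,-1],[0,0,0,0,0,0,-1],[0,0,1,0,0,0,-1],[0,0,1,0,0,0,-1],[0,0,1,0,0,0,-1]]])

```text
t: 24.15
eef_pos: [0.442, -0.1376, 0.1014]
tool_rot: [-2.902, -0.515, -0.778]
contact_force: [0.7, 0.7, -2.6]
grip_width: 0.0597
gripper_force: 56.2
```

Call:
step_arm(deltas=[[[0,0,0,-0.35,0.94,0,-1],[0,0,0,-0.35,0.94,0,-1],[0,0,0,-0.35,0.94,0,-1],[0,0,0,-0.35,0.94,0,-1],[0,0,0,-0.35,0.94,0,-1]]])

```text
t: 24.65
eef_pos: [0.4428, -0.1376, 0.1013]
tool_rot: [3.091, 0.547, -0.003]
contact_force: [0.3, 0.2, -4.0]
grip_width: 0.0593
gripper_force: 56.2
```

Call:
step_arm(deltas=[[[0,0,0,-0.35,0.94,0,-1],[0,0,0,-0.35,0.94,0,-1],[0,0,0,-0.35,0.94,0,-1],[0,0,0,-0.35,0.94,0,-1],[0,0,0,-0.35,0.94,0,-1]]])

```text
t: 25.15
eef_pos: [0.4437, -0.1374, 0.1009]
tool_rot: [2.9, 0.513, -0.779]
contact_force: [-0.3, -0.3, -3.0]
grip_width: 0.0595
gripper_force: 56.3
```

Call:
step_arm(deltas=[[[0,0,-0.8,0,0,0,-1],[0,0,-0.8,0,0,0,-1],[0,0,-0.6,0,0,0,-1],[0,0,-0.4,0,0,0,-1],[0,0,0,0,0,0,-1]]])

```text
t: 25.65
eef_pos: [0.4421, -0.1376, 0.0212]
tool_rot: [2.901, 0.514, -0.781]
contact_force: [0.4, 0.4, -3.7]
grip_width: 0.0596
gripper_force: 56.3
```

Call:
step_arm(deltas=[[[0,0,-0.3,0,0,0,-1],[0,0,-0.2,0,0,0,-1],[0,0,-0.05,0,0,0,-1],[0,0,0,0,0,0,-1]]])

```text
t: 26.05
eef_pos: [0.4426, -0.1377, 0.0054]
tool_rot: [2.902, 0.514, -0.779]
contact_force: [-0.4, 0.2, -3.0]
grip_width: 0.0593
gripper_force: 56.3
```

Call:
step_arm(deltas=[[[0,0,0,0,0,0,0.5],[0,0,0,0,0,0,1],[0,0,0,0,0,0,1],[0.1,0,0.6,0.35,-0.94,0,1],[0.1,0,0.8,0.35,-0.94,0,1]]])

```text
t: 26.55
eef_pos: [0.4484, -0.1375, 0.0465]
tool_rot: [3.002, 0.533, -0.477]
contact_force: [0.8, -0.2, 1.2]
grip_width: 0.0855
gripper_force: 0.0
```

Call:
step_arm(deltas=[[[0,0,1,0.35,-0.94,0,1],[0,0,1,0.35,-0.94,0,1],[0,0,1,0.35,-0.94,0,1],[-0.3,0,0,0.35,-0.94,0,1],[0,0,0,0.35,-0.94,0,1]]])

```text
t: 27.05
eef_pos: [0.4396, -0.1377, 0.1394]
tool_rot: [-3.039, -0.539, -0.332]
contact_force: [0.3, -0.3, -0.3]
grip_width: 0.0852
gripper_force: 0.0
```

Call:
step_arm(deltas=[[[0,0,0,0.35,-0.94,0,1],[0,0,0,0.35,-0.94,0,1],[0,0,0,0.35,-0.94,0,1],[0,0,0,0,0,0,1]]])

```text
t: 27.45
eef_pos: [0.4375, -0.138, 0.1371]
tool_rot: [-2.901, -0.509, -0.782]
contact_force: [-0.4, -0.0, 0.1]
grip_width: 0.0859
gripper_force: 0.0
```

```bash
python3 fro.py p
python3 - <<'E'
from h import *
a=cap('scene'); b=cap('side'); w=cv2.imread('pics/p.png')
cv2.imwrite('pics/q.png',np.hstack([cv2.resize(w,(400,300)),cv2.resize(a['pixels'][190:280,270:390],(400,300))]))
E
```

```text
tcp [ 0.4375 -0.138   0.1371] y [ 0.342 -0.94  -0.004] z [ 0.472  0.175 -0.864] j [-0.21 -0.08 -0.49 -0.41 -0.74  2.37]
top px [530.  28.] 942 mm [ 708.6 -213.1] [22.6 60.7] axis 76.6 z 0.046
top px [325. 313.] 4541 mm [ 445.4 -137.3] [33.9 60.1] axis 110.0 z 0.0456
white px [119.  38.] 15707 mm [598.1 116.7] [103.3 177.6] axis 96.2 z 0.0305
white px [584. 288.] 9280 mm [ 528.1 -311. ] [71.3 94.2] axis 36.1 z 0.0547
white px [632. 279.] 224 mm [ 528.6 -309.7] [4.5 9.3] axis 18.0 z 0.0644
```

View pics/q.png

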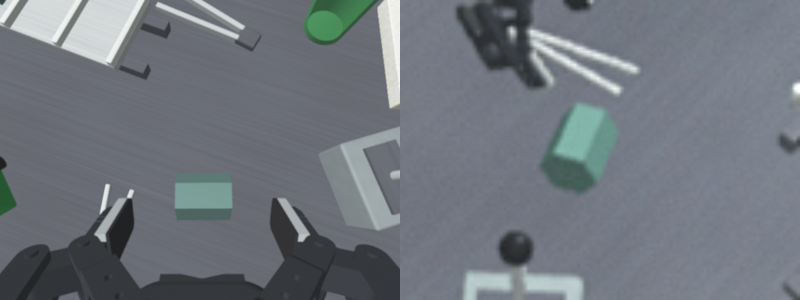

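After one roll, A at (204,196) in the wrist half shows no frosted face on top or on either upper side. So it began at 180 degrees and needs two more of the same rolls.

Call:
step_arm(deltas=[[[0.7,0.17,-0.9,0,0,0,1],[0,0,-0.9,0,0,0,1],[0,0,-0.9,0,0,0,1],[0,0,-0.9,0,0,0,1],[0,0,-0.65,0,0,0,1]]])

```text
t: 28.1
eef_pos: [0.4608, -0.1318, 0.0082]
tool_rot: [-2.901, -0.517, -0.775]
contact_force: [0.3, 0.1, -1.2]
grip_width: 0.0851
gripper_force: 0.0
```

Call:
step_arm(deltas=[[[0,0,0,0,0,0,0],[0,0,0,0,0,0,-1],[0,0,0,0,0,0,-1],[0,0,0,0,0,0,-1]]])

```text
t: 28.5
eef_pos: [0.4608, -0.1324, 0.0106]
tool_rot: [-2.901, -0.516, -0.78]
contact_force: [-0.2, 0.0, -3.5]
grip_width: 0.0595
gripper_force: 55.5
```

Call:
step_arm(deltas=[[[0,0,1,0,0,0,-1],[0,0,1,0,0,0,-1],[0,0,1,0,0,0,-1],[0,0,0,-0.35,0.94,0,-1],[0,0,0,-0.35,0.94,0,-1]]])

```text
t: 29.0
eef_pos: [0.4604, -0.1332, 0.1022]
tool_rot: [-3.005, -0.53, -0.477]
contact_force: [-0.6, 0.6, -4.1]
grip_width: 0.0594
gripper_force: 55.8
```

Call:
step_arm(deltas=[[[0,0,0,-0.35,0.94,0,-1],[0,0,0,-0.35,0.94,0,-1],[0,0,0,-0.35,0.94,0,-1],[0,0,0,-0.35,0.94,0,-1],[0,0,0,-0.35,0.94,0,-1]]])

```text
t: 29.5
eef_pos: [0.4611, -0.1324, 0.101]
tool_rot: [3.038, 0.538, -0.322]
contact_force: [0.1, -1.0, -3.2]
grip_width: 0.0592
gripper_force: 55.8
```

Call:
step_arm(deltas=[[[0,0,0,-0.35,0.94,0,-1],[0,0,0,-0.35,0.94,0,-1],[0,0,-0.8,-0.35,0.94,0,-1],[0,0,-0.8,0,0,0,-1],[0,0,-0.8,0,0,0,-1]]])

```text
t: 30.0
eef_pos: [0.4615, -0.132, 0.0263]
tool_rot: [2.901, 0.514, -0.778]
contact_force: [0.6, -0.5, -3.2]
grip_width: 0.0595
gripper_force: 55.7
```

Call:
step_arm(deltas=[[[0,0,-0.4,0,0,0,-1],[0,0,-0.2,0,0,0,-1],[0,0,-0.12,0,0,0,-1],[0,0,0,0,0,0,-1]]])

```text
t: 30.4
eef_pos: [0.4611, -0.1326, 0.0069]
tool_rot: [2.902, 0.514, -0.777]
contact_force: [-0.1, -0.0, -3.1]
grip_width: 0.0595
gripper_force: 55.7
```

Call:
step_arm(deltas=[[[0,0,0,0,0,0,0.5],[0,0,0,0,0,0,1],[0,0,0,0,0,0,1],[0.1,0,0.6,0.35,-0.94,0,1],[0.1,0,0.8,0.35,-0.94,0,1]]])

```text
t: 30.9
eef_pos: [0.4665, -0.1324, 0.0474]
tool_rot: [3.002, 0.533, -0.477]
contact_force: [0.9, 0.2, 1.7]
grip_width: 0.0852
gripper_force: 0.0
```

Call:
step_arm(deltas=[[[0,0,1,0.35,-0.94,0,1],[0,0,1,0.35,-0.94,0,1],[0,0,1,0.35,-0.94,0,1],[-0.3,0,0,0.35,-0.94,0,1],[0,0,0,0.35,-0.94,0,1]]])

```text
t: 31.4
eef_pos: [0.4577, -0.1326, 0.1406]
tool_rot: [-3.039, -0.539, -0.333]
contact_force: [0.1, -0.8, -0.4]
grip_width: 0.0854
gripper_force: 0.0
```

Call:
step_arm(deltas=[[[0,0,0,0.35,-0.94,0,1],[0,0,0,0.35,-0.94,0,1],[0,0,0,0.35,-0.94,0,1],[0,0,0,0,0,0,1]]])

```text
t: 31.8
eef_pos: [0.4555, -0.1329, 0.1381]
tool_rot: [-2.901, -0.51, -0.782]
contact_force: [0.5, 0.2, 0.8]
grip_width: 0.0853
gripper_force: 0.0
```

```bash
python3 fro.py t
python3 - <<'E'
from h import *
a=cap('scene'); w=cv2.imread('pics/t.png')
cv2.imwrite('pics/u.png',np.hstack([cv2.resize(w,(400,300)),cv2.resize(a['pixels'][190:280,270:390],(400,300))]))
E
```

```text
tcp [ 0.4555 -0.1329  0.1381] y [ 0.342 -0.94  -0.004] z [ 0.472  0.175 -0.864] j [-0.18 -0.05 -0.47 -0.4  -0.73  2.34]
top px [3. 4.] 70 mm [604.5 193.9] [ 6.1 13.7] axis 178.8 z 0.0433
top px [571.   8.] 429 mm [ 752.6 -233.1] [ 8.3 34.9] axis 57.1 z 0.0455
top px [528.  48.] 937 mm [ 710.9 -211.2] [25.9 63.1] axis 70.9 z 0.0463
top px [325. 308.] 4158 mm [ 465.9 -131.3] [33.4 60. ] axis 110.7 z 0.0458
white px [117.  49.] 20039 mm [613.3 112.6] [110.4 180.4] axis 88.9 z 0.0305
white px [584. 315.] 9255 mm [ 528.2 -310.8] [71.7 93.4] axis 36.4 z 0.0546
white px [633. 310.] 207 mm [ 529.1 -309.9] [4.8 9.6] axis 7.9 z 0.0641
white px [326. 337.] 1141 mm [ 448.7 -137.8] [ 5.4 54.6] axis 110.0 z 0.0381
```

View pics/u.png

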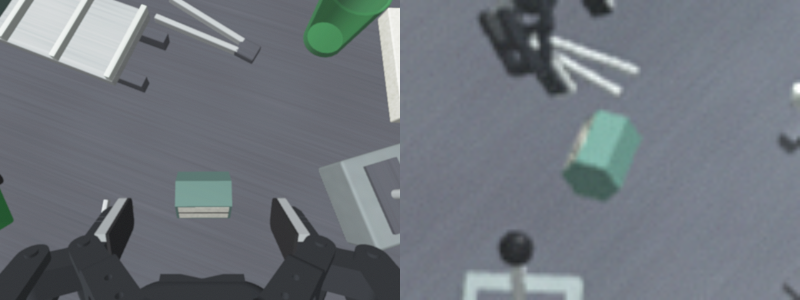

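The frosted face is now on the upper -x side, at (204,212) in the wrist half. One more roll.

Call:
step_arm(deltas=[[[0.75,0.2,-0.9,0,0,0,1],[0,0,-0.9,0,0,0,1],[0,0,-0.9,0,0,0,1],[0,0,-0.9,0,0,0,1],[0,0,-0.65,0,0,0,1]]])

```text
t: 32.4
eef_pos: [0.4803, -0.1259, 0.0092]
tool_rot: [-2.901, -0.517, -0.775]
contact_force: [0.1, 0.5, 0.3]
grip_width: 0.0855
gripper_force: 0.0
```

Call:
step_arm(deltas=[[[0,0,0,0,0,0,0],[0,0,0,0,0,0,-1],[0,0,0,0,0,0,-1],[0,0,0,0,0,0,-1]]])

```text
t: 32.8
eef_pos: [0.4803, -0.1264, 0.0116]
tool_rot: [-2.901, -0.516, -0.78]
contact_force: [0.0, -0.5, -3.5]
grip_width: 0.0593
gripper_force: 55.8
```

Call:
step_arm(deltas=[[[0,0,1,0,0,0,-1],[0,0,1,0,0,0,-1],[0,0,1,0,0,0,-1],[0,0,0,-0.35,0.94,0,-1],[0,0,0,-0.35,0.94,0,-1]]])

```text
t: 33.3
eef_pos: [0.4799, -0.1272, 0.1031]
tool_rot: [-3.005, -0.53, -0.476]
contact_force: [0.5, -0.4, -3.7]
grip_width: 0.0594
gripper_force: 55.9
```

Call:
step_arm(deltas=[[[0,0,0,-0.35,0.94,0,-1],[0,0,0,-0.35,0.94,0,-1],[0,0,0,-0.35,0.94,0,-1],[0,0,0,-0.35,0.94,0,-1],[0,0,0,-0.35,0.94,0,-1]]])

```text
t: 33.8
eef_pos: [0.4806, -0.1264, 0.1019]
tool_rot: [3.038, 0.538, -0.322]
contact_force: [0.3, -0.0, -3.0]
grip_width: 0.0597
gripper_force: 55.9
```

Call:
step_arm(deltas=[[[0,0,0,-0.35,0.94,0,-1],[0,0,0,-0.35,0.94,0,-1],[0,0,-0.8,-0.35,0.94,0,-1],[0,0,-0.8,0,0,0,-1],[0,0,-0.8,0,0,0,-1]]])

```text
t: 34.3
eef_pos: [0.4809, -0.126, 0.0271]
tool_rot: [2.901, 0.514, -0.778]
contact_force: [-0.0, 0.5, -3.4]
grip_width: 0.0597
gripper_force: 55.8
```

Call:
step_arm(deltas=[[[0,0,-0.4,0,0,0,-1],[0,0,-0.2,0,0,0,-1],[0,0,-0.12,0,0,0,-1],[0,0,0,0,0,0,-1]]])

```text
t: 34.7
eef_pos: [0.4806, -0.1266, 0.0079]
tool_rot: [2.902, 0.514, -0.777]
contact_force: [0.2, 0.5, -2.3]
grip_width: 0.0593
gripper_force: 55.8
```

Release it, go back to vertical, and check.

Call:
step_arm(deltas=[[[0,0,-0.08,0,0,0,-1],[0,0,0,0,0,0,0.5],[0,0,0,0,0,0,1],[0,0,0,0,0,0,1],[0.1,0,0.6,0.35,-0.94,0,1]]])

```text
t: 35.2
eef_pos: [0.4815, -0.126, 0.0183]
tool_rot: [2.953, 0.525, -0.643]
contact_force: [-0.2, 0.3, -0.7]
grip_width: 0.0854
gripper_force: 0.0
```

Call:
step_arm(deltas=[[[0.1,0,0.8,0.35,-0.94,0,1],[0,0,1,0.35,-0.94,0,1],[0,0,1,0.35,-0.94,0,1],[-0.7,-0.2,1,0.35,-0.94,0,1],[-0.7,-0.2,1,0,0,0,1]]])

```text
t: 35.7
eef_pos: [0.4418, -0.1391, 0.169]
tool_rot: [-3.093, -0.547, -0.007]
contact_force: [0.1, -0.3, 0.4]
grip_width: 0.0852
gripper_force: 0.0
```

```bash
python3 fro.py v
```

```text
tcp [ 0.4418 -0.1391  0.169 ] y [ 0.343 -0.939  0.   ] z [ 0.005  0.001 -1.   ] j [ 0.03  0.11 -0.23 -0.   -1.22  1.89]
top px [323. 170.] 1276 mm [ 484.5 -125.9] [34.  60.2] axis 111.1 z 0.0446
top px [  5. 242.] 259 mm [356.3  79.2] [10.4 24.3] axis 5.6 z 0.0445
white px [575. 206.] 9193 mm [ 527.3 -309.1] [66.7 94.2] axis 36.0 z 0.0544
white px [324. 177.] 2932 mm [ 483.9 -126. ] [24.9 60.1] axis 110.7 z 0.0459
white px [624. 391.] 1509 mm [ 405.8 -421.3] [ 5.5 29.4] axis 152.3 z 0.0457
```

A is frosted side up at (0.484,-0.126), axis 111 degrees. Next: grasp it vertically, turn it and carry it to bay 0 at (0.613,0.0624).

Call:
step_arm(deltas=[[[0.7,0.22,-1,0,0,0,1],[0.7,0.22,-1,0,0,0,1],[0,0,-1,0,0,0,1],[0,0,-1,0,0,0,1],[0,0,-1,0,0,0,1]]])

```text
t: 36.25
eef_pos: [0.4862, -0.1254, 0.016]
tool_rot: [3.093, 0.549, 0.001]
contact_force: [1.3, 0.2, 0.1]
grip_width: 0.0857
gripper_force: 0.0
```

Call:
step_arm(deltas=[[[0,0,-0.4,0,0,0,1],[0,0,0,0,0,0,-0.3],[0,0,0,0,0,0,-1],[0,0,0,0,0,0,-1],[0,0,0,0,0,0,-1]]])

```text
t: 36.75
eef_pos: [0.4866, -0.1253, 0.0056]
tool_rot: [3.093, 0.548, 0.002]
contact_force: [-0.1, 0.8, 0.1]
grip_width: 0.0596
gripper_force: 55.4
```

Call:
step_arm(deltas=[[[0,0,1,0,0,0,-1],[0,0,1,0,0,0,-1],[0,0,1,0,0,-1,-1],[0,0,1,0,0,-1,-1],[0,0,1,0,0,-1,-1]]])

```text
t: 37.25
eef_pos: [0.4856, -0.1253, 0.1563]
tool_rot: [-3.141, -0.05, -0.0]
contact_force: [1.1, -0.3, -2.9]
grip_width: 0.06
gripper_force: 55.7
```

Call:
step_arm(deltas=[[[0.6,0.8,0.3,0,0,-1,-1],[0.6,0.8,0,0,0,-1,-1],[0.6,0.8,0,0,0,-1,-1],[0.6,0.8,0,0,0,-1,-1],[0.6,0.8,0,0,0,-1,-1]]])

```text
t: 37.75
eef_pos: [0.5763, -0.0043, 0.1639]
tool_rot: [-3.047, 0.764, 0.0]
contact_force: [0.3, -0.2, -2.9]
grip_width: 0.0599
gripper_force: 55.9
```

Call:
step_arm(deltas=[[[0.6,0.6,0,0,0,-1,-1],[0.6,0.3,0,0,0,-1,-1],[0.1,0,0,0,0,-1,-1],[0,0,0,0,0,-1,-1],[0,0,0,0,0,-1,-1]]])

```text
t: 38.25
eef_pos: [0.6148, 0.0218, 0.1635]
tool_rot: [2.745, -1.526, -0.001]
contact_force: [-0.3, -0.9, -2.9]
grip_width: 0.0594
gripper_force: 55.8
```

Call:
step_arm(deltas=[[[0,0,0,0,0,-1,-1],[0,0,0,0,0,-1,-1],[0,0,0,0,0,-1,-1],[0,0,0,0,0,-1,-1],[0,0,0,0,0,-1,-1]]])

```text
t: 38.75
eef_pos: [0.6147, 0.0216, 0.1637]
tool_rot: [2.257, -2.185, -0.001]
contact_force: [0.1, -0.4, -3.6]
grip_width: 0.0595
gripper_force: 55.8
```

Call:
step_arm(deltas=[[[0,0,0,0,0,-0.8,-1],[0,0,0,0,0,0,-1]]])

```text
t: 38.95
eef_pos: [0.6147, 0.0216, 0.1637]
tool_rot: [2.167, -2.274, -0.001]
contact_force: [-0.6, 0.0, -3.4]
grip_width: 0.0595
gripper_force: 55.8
```

```bash
python3 fro.py w
```

```text
tcp [0.6147 0.0216 0.1637] y [-0.999  0.048  0.001] z [-0.001  0.    -1.   ] j [ 0.29  0.41  0.16 -0.   -1.32 -0.34]
top px [609. 347.] 1180 mm [394.3 120.1] [ 6.8 68.5] axis 54.7 z 0.046
top px [327. 429.] 287 mm [619.9 191.8] [ 7.2 56.6] axis 177.4 z 0.0464
white px [329. 260.] 7450 mm [612.4  48.3] [ 35.2 109.2] axis 177.3 z 0.0303
white px [332. 430.] 693 mm [618.2 207.6] [ 17.8 108.8] axis 177.3 z 0.0303
```

View pics/w.png

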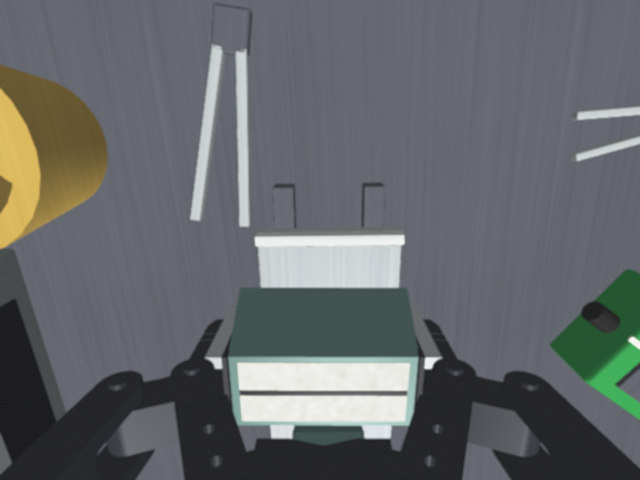

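The wrist view shows the bar held frosted side up at (325,392), just short of bay 0, whose outer rib is at (330,240). Lowering it in.

Call:
step_arm(deltas=[[[-0.05,0.7,0,0,0,0,-1],[0,0.6,-1,0,0,0,-1],[0,0,-1,0,0,0,-1],[0,0,-1,0,0,0,-1],[0,0,-0.8,0,0,0,-1]]])

```text
t: 39.5
eef_pos: [0.6127, 0.0607, 0.048]
tool_rot: [2.171, -2.269, -0.002]
contact_force: [-0.1, 0.6, -3.5]
grip_width: 0.0594
gripper_force: 56.0
```

Call:
step_arm(deltas=[[[0,0,-0.25,0,0,0,-1],[0,0,-0.15,0,0,0,-1],[0,0,0,0,0,0,-1]]])

```text
t: 39.8
eef_pos: [0.6141, 0.0606, 0.0385]
tool_rot: [-2.169, 2.272, -0.001]
contact_force: [0.6, 0.3, -2.8]
grip_width: 0.0598
gripper_force: 55.8
```

Call:
step_arm(deltas=[[[0,0,-0.09,0,0,0,-1],[0,0,0,0,0,0,-1],[0,0,0,0,0,0,0.5],[0,0,0,0,0,0,1],[0,0,0,0,0,0,1]]])

```text
t: 40.3
eef_pos: [0.6142, 0.0607, 0.0359]
tool_rot: [-2.168, 2.272, -0.002]
contact_force: [0.1, -0.1, 0.1]
grip_width: 0.0855
gripper_force: 0.0
```

Call:
step_arm(deltas=[[[0,0,1,0,0,0,1],[0,0,1,0,0,0,1],[0,0,1,0,0,0,1],[0,0,1,0,0,0,1],[0,0,1,0,0,0,1]]])

```text
t: 40.8
eef_pos: [0.6136, 0.0605, 0.1869]
tool_rot: [-2.168, 2.273, -0.001]
contact_force: [0.0, 0.7, -0.6]
grip_width: 0.0854
gripper_force: 0.0
```

Call:
step_arm(deltas=[[[-0.2,0,0.5,0,0,0,1],[0,0,0.5,0,0,0,1],[0,0,0,0,0,0,1],[0,0,0,0,0,0,1],[0,0,0,0,0,0,1]]])

```text
t: 41.3
eef_pos: [0.6069, 0.0606, 0.2134]
tool_rot: [2.167, -2.272, -0.002]
contact_force: [0.3, -0.3, 0.8]
grip_width: 0.0857
gripper_force: 0.0
```

Run:
```python
from h import *
from fro import frost
c=cap('wrist'); cv2.imwrite('pics/x.png',c['pixels']); frost(c,.068,.085); frost(c,.036,.044)
a=cap('scene'); P=cloud(a); q=P[(abs(P[...,0]-.62)<.03)&(abs(P[...,1]-.288)<.03)&(P[...,2]>.05)]; print('pin z',np.percentile(q[:,2],90))
m=(a['pixels'].max(2)<60)&(abs(P[...,0]-.53)<.06)&(abs(P[...,1]+.315)<.06)&(P[...,2]>.1); print('knob',np.median(P[m],0))
frost(a,.072,.08)
i=a['pixels']; cv2.imwrite('pics/y.png',np.hstack([cv2.resize(c['pixels'],(400,300)),cv2.resize(i[110:335,250:550],(400,300))]))
```

```text
white px [312. 235.] 2421 mm [615.6  63.1] [30.  60.2] axis 177.3 z 0.0759
white px [316. 397.] 1685 mm [621.4 213. ] [30.8 59.7] axis 177.9 z 0.076
white px [316. 177.] 1296 mm [611.7  24.5] [  8.2 109.5] axis 178.0 z 0.0396
white px [317. 263.] 1023 mm [614.5 100.3] [  8.6 109.7] axis 178.0 z 0.0396
white px [319. 338.] 842 mm [617.4 175.9] [  8.7 109.6] axis 178.0 z 0.0397
white px [361. 403.] 158 mm [577.1 253.5] [ 9.8 24.6] axis 179.0 z 0.0397
pin z 0.0704804678071611
knob [ 0.53302376 -0.31905971  0.14582328]
white px [414. 209.] 156 mm [614.2  66.2] [32. 59.] axis 178.9 z 0.0763
```

View pics/y.png

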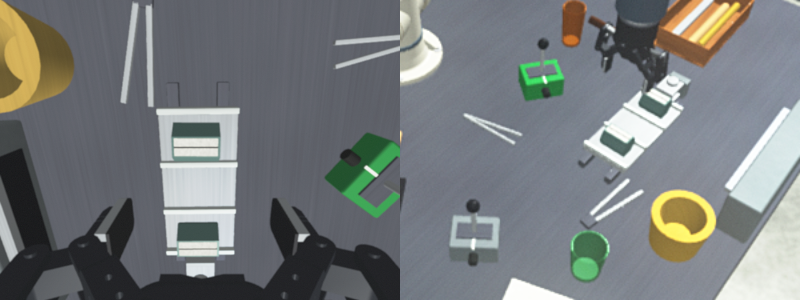

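The final view shows both bars centred in bays 0 and 2, at (195,143) and (198,242), frosted side up. The pin is at 0.070, the switch lever is upright, both glasses are standing, and no third bar appears in any view. Handing in.

```bash
python3 -c "
from h import *
print(r.job_done())"
```

```text
the job is handed in; nothing more can be done
None
```

I set the switch off, pushed the lock pin home, and laid the two bars present in bays 0 and 2, frosted side up; both glasses are standing and the job is handed in, but the hand-in returned no verdict.

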